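Seat the sample and start the tube heater

ROBOT

A 6-joint arm with a two-finger parallel gripper is mounted at the origin on the work surface. World frame = base frame: x ahead of the robot, y to its left, z up, the work surface at z = 0. Lengths are in m, angles in rad, forces in N, time in s.
With the tool pointing down it reaches from about 0.35 to 0.85 m from the base axis. Payload 8.1 kg.
Tool frame: the origin (TCP) lies on the centre line of the jaws, within the pads' length; the fingertips stand robot.tips_ahead ahead of it and the grasp point (between the pads) lies 6 mm ahead of it (robot.tips_ahead is the distance from the TCP to the fingertips, in m); z points along the fingers, y is the line along which they close (so a half turn about z gives the same grasp; the last joint's range is limited). The gripper opens to 93 mm and grips with 3 to 60 N. Pads are 15 mm wide; open, the fingers measure 128 mm over their backs; the gripper's body (75 mm by 188 mm) begins 65 mm behind the grasp point.
Start: joints at [-1.327, 0.13, 1.488, -0, 1.523, -0.085], TCP at [0.194, -0.568, 0.219] pointing down, gripper open.
Joint ranges: [-2.96, 2.96], [-0.89, 2.26], [0.02, 2.5], [-1.34, 4.48], [0, 2.73], [-2.66, 2.66]. Speed limits (rad/s): [2.39, 2.39, 2.79, 3.14, 3.14, 3.14].

INTERFACE

Orientations are given as a rotation vector (axis times angle).
In Python, from plant import robot gives the robot as it stands.
- The arm moves only by the tool apply_moves, never from a script. Its arguments are lists of equal length, an entry for each row: "delta_pos": the shift along the tool's x, y, z in cm, a list of three; "twist": the turn about the tool's z in rad. A call has 1 to 8 rows; each row shifts and turns the commanded pose from where the row before left it, along the tool's axes as they then stand; what a row does not reach is not made up. A row lasts 1/8 s, in which the tool goes at most 62.5 mm and 10.7 degrees, less where a joint would pass 70% of its speed; a pose out of reach is approached as far as the arm can. A call with a gripper value outside its range is refused whole. "gripper" is the finger opening in cm, from 0 to 9.3, set as the call begins (left out, the last holds). The fingers move at their own pace and stop on an object; "squeeze" is the grip in N (left out, the last holds). Time passes only in rows, so rows that do not move let the fingers close. It gives the time, the measured TCP pose, the force, the opening and the grip force at its end, in the units of the state.
- robot.read_state(): the state, without advancing time (a new reading comes with each control period).
- robot.read_camera(name): name is "scene" or "top" or "wrist"; returns a dict with "frame" (480x640x3 uint8, red, green, blue), "vertical_fov" (degrees; the focal length in pixels is half the picture's height over the tangent of half this angle, whatever the lens; pixels are square), "cx", "cy" (the principal point, pixels), "R" (3x3) and "t" (3): a world point X has camera coordinates R X + t. Camera axes: x right, y down, z forward; pixel columns grow to the right and rows downward; lengths in m; the calibration is good to about 2 mm. The wrist camera is an equidistant fisheye: a pixel r from the principal point sees the ray r / f radians off the axis. A picture is of the moment at which its call begins. There is no depth.
- robot.close_job(): hands the job in; it is judged then, once.
The state is a dict: "t": time; "q": joint angles; "dq": joint speeds; "joint_torque": joint torques, N m; "tool_pos": TCP position; "orientation": TCP orientation; "force": force on the tool from outside, world axes, zero at the start; "wrist_torque": the same for the moment, N m; "opening": finger opening in m; "gripper_force": force on a finger pad.
Only numpy, scipy, OpenCV 4.12 (cv2) and the standard library are available. Lean on these libraries where they do the work, as an engineer would, in place of code of your own. Each camera call takes 0.05 s, during which the arm holds its last target. There are 200 camera calls.

TASK

Start the tube heater on the bench, by pressing with the fingertips only; nothing is to be lifted or pulled out. First press the one sample tube that stands proud of its neighbours straight down until it is fully home, then press the raised end of the rocker switch down until the switch has tipped right over, and last press the round key fully down and let it spring back. Do not press the square key, and leave the rack, jar and vial beside the heater undisturbed; finish with the fingers clear.

Things in the scene. Friction and masses are not known exactly. Their poses are not given: they have to be found in the camera images.
- heater: White box fixed to the bench, 200 (own x) x 240 (own y) x 90 mm high; origin: centre of underside; own x points away from the robot. Top: grey panel strip at x -60 mm with rocker, round key and square key, in varying order, 70 mm apart along y; metal block with 3 capped tubes at x 30 mm, 52 mm apart along y: two home and fixed, one, in any of the places, proud.
- tube_top (a point): Centre of the top of the proud tube's white screw cap (26 mm across, 14 mm high). When home it is level with the other two caps, 108 mm above the bench; at the start it is 13 to 18 mm higher. It slides straight down at about 2.5 N and stays where it is left.
- tube (a joint): How far the proud tube has been pressed down, m: 0 to 0.005 at the start, 0.018 fully home against a stop (above 0.0155 counts as home). Negative if it is pulled out.
- rocker_raised_end (a point): Point on the rocker's upper face, 18 mm from its pivot and 4 mm short of the end raised at the start, the one towards the heater's own -x. Moves with the rocker: about 109 mm above the bench at the start, 101 mm when over. The rocker is a flat white paddle 44 (heater's x) x 22 x 6 mm, pivoted across its middle 101 mm above the bench, on a flat black frame 56 x 34 mm.
- rocker (a joint): Rocker angle, rad: 0 to 0.06 at the start (raised end up, tilted 0.22 rad), 0.44 tipped right over against its stop (above 0.36 counts as over). It needs about 3 N at the raised end and stays where it is left.
- start_key_top (a point): Centre of the top of the round white key, 26 mm across, in a round black bezel; its top is 16 mm above the heater's top face (106 mm above the bench). Spring key, travel 5 mm straight down, 1.5 N to start it and 4 N fully down.
- start_key (a joint): Round key travel, m: 0 up, 0.005 fully down (above 0.004 counts as pressed). It springs back when let go.
- stop_key_top (a point): Centre of the top of the square white key, 24 x 24 mm, in a square black bezel, same height and spring as the round key. Not to be pressed.
- stop_key (a joint): Square key travel, m: 0 up, 0.005 fully down. Must not go beyond 0.002.
- tube_rack: Loose black tube rack, 210 x 96 x 45 mm (white tube caps stand to 55 mm), on the bench at the heater's own +y side. Origin: centre of its underside; its own x runs along its length.
- jar: Loose white jar with lid, 90 mm across, 130 mm high, on the bench at the heater's own -y side. Origin: centre of its underside.
- vial: Loose small amber vial, 26 mm across, 65 mm high, standing on the bench at the heater's own -y side near the panel. Origin: centre of its underside.
There are look-alikes about, which are no part of the job. Of the things that look like the tube_rack, take the one that is farthest from the robot's base at the start.

How it is judged:
By the outcome, as a careful person would: the job done as asked, in the order asked, and still so for the second after the job is handed in, with the robot touching nothing.
It also fails if it takes over 48 s, if anything falls off the work surface, if the arm or the gripper's body presses on something with over 40 N, if the wrist force passes 120 N, or if a joint passes its speed limit or range.

## Working session

There is one attempt and no reset: what is moved stays moved. The work goes in short steps, Python scripts to look and compute and a tool call to move; the robot and the scene stay as the last step left them, time stands still between calls to the robot, and variables do not carry over. Pictures are saved under pics/ and viewed, at most 10 in all, crops included, and the job is handed in when it is done.

Besides the shell and the picture viewer there is one more tool, called after "Call:" by a JSON object that holds its "op" and its "data". apply_moves: Moves the arm, as the interface text tells. Its arguments: {"type":"object","properties":{"delta_pos":{"type":"array"},"twist":{"type":"array"},"gripper":{"type":"number"},"squeeze":{"type":"number"}},"required":["delta_pos","twist"]}

```bash
mkdir -p pics; ls
python3 - <<'E'
from plant import robot
import cv2,numpy as np
s=robot.read_state();print(s,robot.tips_ahead)
for n in("scene","top"):
    c=robot.read_camera(n);cv2.imwrite(f"pics/{n}0.png",c["frame"][:,:,::-1])
    np.savez(f"pics/{n}0.npz",**c);print(n,c["vertical_fov"],c["cx"],c["cy"],(-c["R"].T@c["t"]).round(3))
E
```

```text
pics
{'t': 0.0, 'q': array([-1.32742802e+00,  1.31174189e-01,  1.48927999e+00,  1.09868500e-05,
        1.52298450e+00, -8.53871053e-02]), 'dq': array([-3.46468137e-04,  8.61719221e-04, -1.38966830e-03, -1.65976225e-04,
       -1.47934932e-04,  6.11754565e-05]), 'joint_torque': array([-7.45805537e-04, -5.59840143e+01, -4.91765070e+01,  7.67867896e-02,
        3.52502579e-02, -1.52916964e-04]), 'tool_pos': array([ 0.19361419, -0.56730242,  0.21747927]), 'orientation': array([-3.09742898e+00, -5.13783256e-01,  2.11505481e-04]), 'force': array([ 0.01869067,  0.23358657, -0.6397113 ]), 'wrist_torque': array([-0.01526633,  0.01427603, -0.01802844]), 'gripper_force': 0.0, 'opening': 0.09299995048831339} 0.025
scene 51.3803085833934 320.1207697680047 239.91215579304577 [0.985 0.254 0.982]
top 56.357650723713384 317.0117313540067 236.4103140651443 [0.356 0.041 0.871]
```

View pics/top0.png

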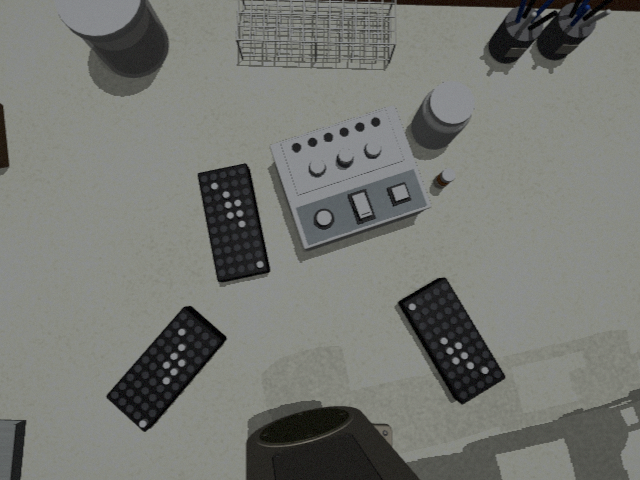

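View pics/scene0.png

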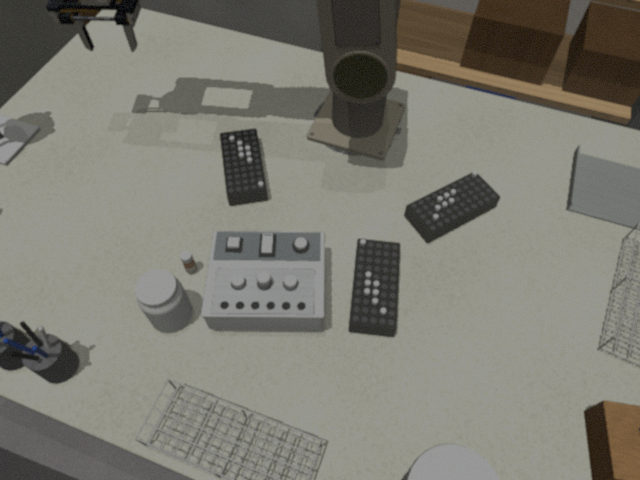

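The top view shows the heater around (350,178), with caps at (317,168), (345,160) and (373,150); the middle one looks proud. The round key is at (324,218), the rocker at (361,206) and the square key at (400,193). The scene view shows the same order, mirrored. I'll zoom in and measure next.

```bash
cat > h.py <<'E'
import numpy as np
def load(n): return dict(np.load(f"pics/{n}.npz"))
def ray(c,u,v):
    f=240/np.tan(np.radians(c["vertical_fov"])/2)
    d=c["R"].T@np.array([(u-c["cx"])/f,(v-c["cy"])/f,1]); return -c["R"].T@c["t"],d/np.linalg.norm(d)
def onz(c,u,v,z):
    o,d=ray(c,u,v); return o+d*(z-o[2])/d[2]
def tri(a,pa,b,pb):
    o1,d1=ray(a,*pa);o2,d2=ray(b,*pb)
    s=np.linalg.lstsq(np.c_[d1,-d2],o2-o1,rcond=None)[0]
    p,q=o1+s[0]*d1,o2+s[1]*d2; return (p+q)/2,np.linalg.norm(p-q)
def proj(c,X):
    f=240/np.tan(np.radians(c["vertical_fov"])/2)
    p=c["R"]@np.asarray(X)+c["t"]; return p[:2]/p[2]*f+[c["cx"],c["cy"]]
E
python3 - <<'E'
import cv2,numpy as np
a=cv2.imread("pics/top0.png")[100:260,260:480];b=cv2.imread("pics/scene0.png")[220:340,170:340]
A=cv2.resize(a,None,fx=3.6,fy=3.6,interpolation=cv2.INTER_CUBIC);B=cv2.resize(b,None,fx=4.6,fy=4.6,interpolation=cv2.INTER_CUBIC)
cv2.imwrite("pics/ta.png",np.clip(A*1.2,0,255));cv2.imwrite("pics/sb.png",np.clip(B*1.2,0,255))
E
```

```text
[ WARN:0@0.104] global loadsave.cpp:1063 imwrite_ Unsupported depth image for selected encoder is fallbacked to CV_8U.
```

View pics/ta.png

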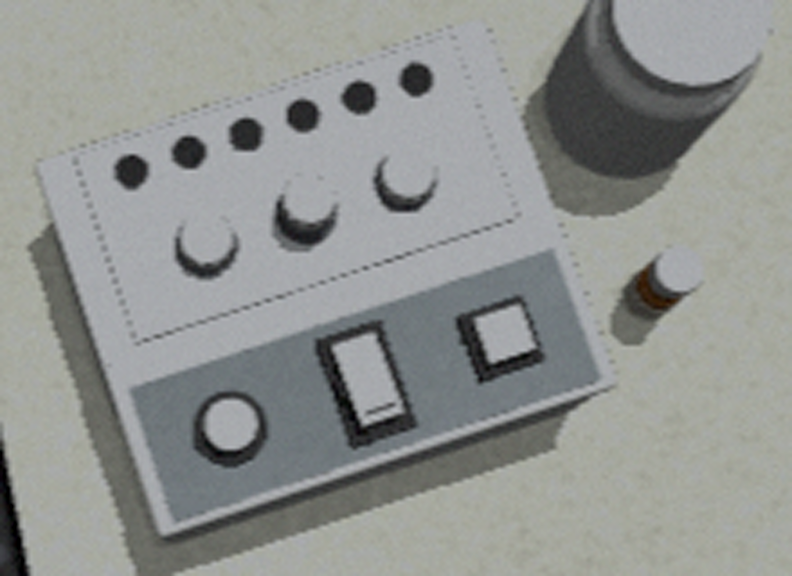

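View pics/sb.png

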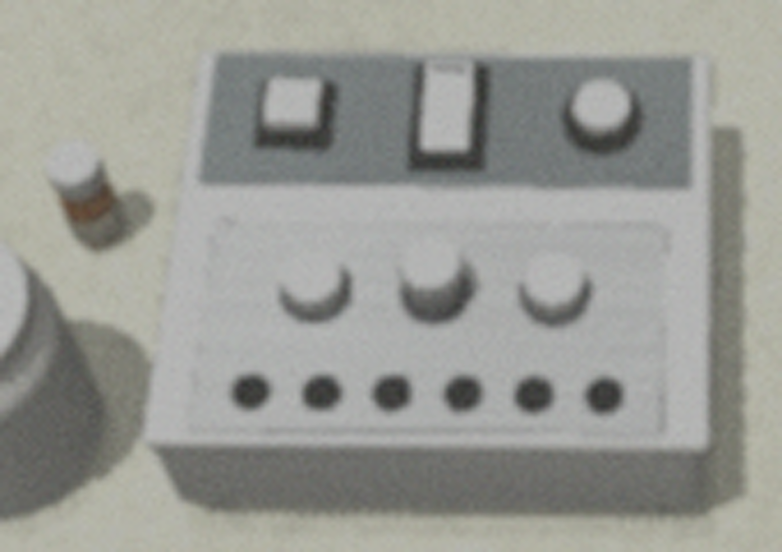

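The middle tube is proud: its shadowed side is the tallest in both crops. In the top crop the round key is at (230,426), the square at (505,333) and the rocker at (368,380). In the scene crop the round key is at (601,106) and the square at (293,103). I'll triangulate these and fit the heater pose.

Run:
```python
import numpy as np
from h import *
T,S=load("top0"),load("scene0")
t=lambda x,y:((x+.5)/3.6-.5+260,(y+.5)/3.6-.5+100)
s=lambda x,y:((x+.5)/4.6-.5+170,(y+.5)/4.6-.5+220)
P={"round":(t(230,426),s(601,106),.106),"square":(t(505,333),s(293,103),.106),
"capL":(t(208,242),s(554,280),.108),"capM":(t(304,206),s(433,264),.1235),"capR":(t(406,180),s(313,282),.108),"rocker":(t(368,380),s(446,106),.104)}
L={"round":(-60,70),"square":(-60,-70),"capL":(30,52),"capM":(30,0),"capR":(30,-52),"rocker":(-60,0)}
A=[];B=[]
for k,(a,b,z) in P.items():
    p,e=tri(T,a,S,b); o=(onz(T,*a,z)+onz(S,*b,z))/2
    print(k,p.round(4),round(e,4),onz(T,*a,z)[:2].round(4),onz(S,*b,z)[:2].round(4))
    A.append(np.array(L[k])/1e3);B.append(o[:2])
A,B=np.array(A),np.array(B);a0,b0=A.mean(0),B.mean(0)
U,_,V=np.linalg.svd((A-a0).T@(B-b0));R=V.T@U.T
c=b0-R@a0;yaw=np.arctan2(R[1,0],R[0,0]);print("heater",c,yaw,"det",np.linalg.det(R));print("resid mm",((A@R.T+c-B)*1e3).round(1).tolist())
for n,l in {"tube":(30,0),"rockend":(-78,0),"round":(-60,70)}.items():print(n,(c+R@(np.array(l)/1e3)).round(4))
```

```text
round [0.4771 0.027  0.1006] 0.0008 [0.4764 0.0267] [0.4801 0.0288]
square [ 0.526  -0.1047  0.1017] 0.0026 [ 0.5255 -0.1051] [ 0.528  -0.1016]
capL [0.5675 0.0405 0.1012] 0.002 [0.566  0.0396] [0.5705 0.0432]
capM [ 0.5839 -0.0067  0.1128] 0.0008 [ 0.5806 -0.0057] [ 0.5889 -0.0039]
capR [ 0.6032 -0.0573  0.0966] 0.0005 [ 0.5996 -0.0561] [ 0.608 -0.053]
rocker [ 0.5016 -0.0393  0.0996] 0.0012 [ 0.501  -0.0394] [ 0.5039 -0.0372]
heater [ 0.55808252 -0.01669285] 0.36024051506809746 det 0.9999999999999999
resid mm [[-1.0, -0.1], [-0.1, 0.0], [-0.4, 1.2], [1.4, -1.4], [0.7, -0.2], [-0.5, 0.5]]
tube [ 0.5862 -0.0061]
rockend [ 0.4851 -0.0442]
round [0.4773 0.0277]
```

Call:
{"op": "apply_moves", "data": {"delta_pos": [[0,0,0],[4.2,-3.1,0],[4.2,-3.1,0],[4.2,-3.1,0],[4.2,-3.1,0],[4.2,-3.1,0],[4.2,-3.1,0],[4.2,-3.1,0]], "twist": [-0.03,0,0,0,0,0,0,0], "gripper": 0, "squeeze": 20}}

```text
t: 1.1
tool_pos: [0.3935, -0.2599, 0.2186]
orientation: [3.091, 0.562, 0.0]
force: [0.8, -0.6, 0.2]
opening: 0.0175
gripper_force: 0.0
```

```bash
cat > g.py <<'E'
from plant import robot
import numpy as np,sys
from scipy.spatial.transform import Rotation as Ro
T={"tube":(.5862,-.0061,.1235),"rock":(.4834,-.0449,.109),"round":(.4773,.0277,.106)}
s=robot.read_state();R=Ro.from_rotvec(s["orientation"]).as_matrix();tip=s["tool_pos"]+R[:,2]*.025
print("t",s["t"],"tip",tip.round(4),"F",s["force"].round(2),"open",round(s["opening"],4),"yaw",np.arctan2(R[1,0],R[0,0]).round(4),"toolz",R[:,2].round(3))
for k in T: print(k,(R.T@(np.array(T[k])-tip)*100).round(2))
E
python3 g.py
```

```text
t 1.1 tip [ 0.3935 -0.2599  0.1936] F [ 0.79 -0.6   0.22] open 0.0175 yaw 0.3599 toolz [ 0. -0. -1.]
tube [ 26.97 -16.97   7.01]
rock [ 15.99 -16.96   8.46]
round [ 17.97 -23.97   8.76]
```

Call:
{"op": "apply_moves", "data": {"delta_pos": [[4.5,-2.8,0],[4.5,-2.8,0],[4.5,-2.8,0],[4.5,-2.8,0],[4.5,-2.8,0],[3.5,-2.1,0],[0,0,0],[0,0,0]], "twist": [0,0,0,0,0,0,0,0]}}

```text
t: 2.1
tool_pos: [0.5794, -0.0196, 0.2182]
orientation: [3.091, 0.562, -0.001]
force: [-0.4, 0.0, -0.9]
opening: 0.0003
gripper_force: 0.0
```

```bash
python3 g.py
python3 - <<'E'
from plant import robot
import cv2,numpy as np
c=robot.read_camera("scene");cv2.imwrite("pics/s1.png",cv2.resize(c["frame"][180:340,170:380,::-1],None,fx=3.5,fy=3.5,interpolation=2))
E
```

```text
t 2.1 tip [ 0.5794 -0.0196  0.1932] F [-0.43  0.04 -0.88] open 0.0003 yaw 0.3599 toolz [-0.001 -0.    -1.   ]
tube [ 1.12 -1.02  6.97]
rock [-9.87 -1.01  8.43]
round [-7.88 -8.02  8.73]
```

View pics/s1.png

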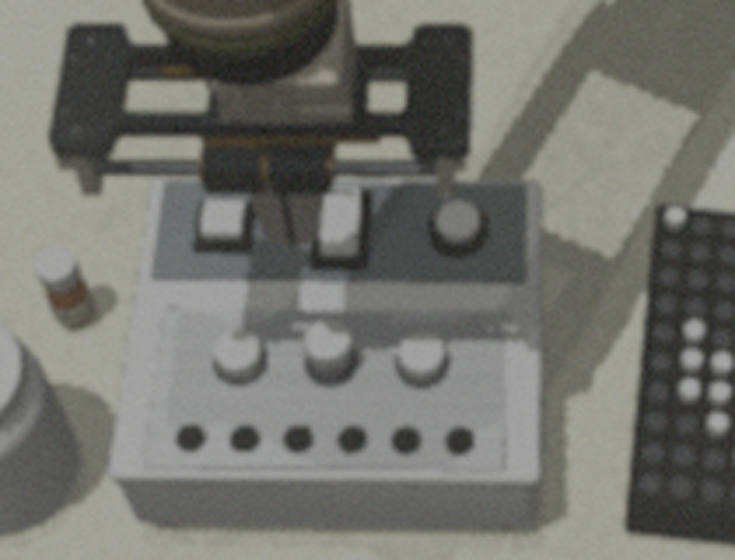

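The closed fingers hang clear above the panel at crop (280,220), with the caps at (240,355), (330,350) and (422,358). Next I align over the middle cap and descend.

Call:
{"op": "apply_moves", "data": {"delta_pos": [[1.1,-1.0,0],[0,0,2.5],[0,0,2.5],[0,0,0.5],[0,0,0],[0,0,0]], "twist": [0,0,0,0,0,0]}}

```text
t: 2.9
tool_pos: [0.5874, -0.0063, 0.1651]
orientation: [3.091, 0.56, 0.003]
force: [0.3, -0.2, 0.5]
opening: 0.0007
gripper_force: 0.0
```

```bash
python3 g.py
```

```text
t 2.9 tip [ 0.5874 -0.0063  0.1401] F [ 0.35 -0.22  0.47] open 0.0007 yaw 0.3586 toolz [ 0.002 -0.    -1.   ]
tube [-0.11 -0.06  1.66]
rock [-11.1   -0.04   3.08]
round [-9.13 -7.05  3.38]
```

Call:
{"op": "apply_moves", "data": {"delta_pos": [[0,0,0.5],[0,0,0.5],[0,0,0.5],[0,0,0.5],[0,0,0.4],[0,0,0.3],[0,0,0],[0,0,0]], "twist": [0,0,0,0,0,0,0,0]}}

```text
t: 3.9
tool_pos: [0.5866, -0.0062, 0.1367]
orientation: [3.091, 0.561, 0.0]
force: [0.2, 0.7, 0.5]
opening: 0.0004
gripper_force: 0.0
```

```bash
python3 g.py
```

```text
t 3.9 tip [ 0.5867 -0.0062  0.1117] F [0.2  0.73 0.53] open 0.0004 yaw 0.3588 toolz [ 0. -0. -1.]
tube [-0.04 -0.02 -1.18]
rock [-11.03  -0.     0.27]
round [-9.05 -7.01  0.57]
```

Call:
{"op": "apply_moves", "data": {"delta_pos": [[0,0,0.2],[0,0,0.15],[0,0,0.1],[0,0,0],[0,0,0]], "twist": [0,0,0,0,0]}}

```text
t: 4.53
tool_pos: [0.5866, -0.0062, 0.1321]
orientation: [3.091, 0.561, 0.0]
force: [-0.0, -0.2, -0.2]
opening: 0.0001
gripper_force: 0.0
```

```bash
python3 g.py
```

```text
t 4.525 tip [ 0.5866 -0.0062  0.1071] F [-0.03 -0.23 -0.17] open 0.0001 yaw 0.3588 toolz [ 0. -0. -1.]
tube [-0.03 -0.02 -1.64]
rock [-11.02   0.    -0.19]
round [-9.04 -7.01  0.11]
```

Run:
```python
from plant import robot
import cv2,numpy as np
c=robot.read_camera("scene");cv2.imwrite("pics/s2.png",cv2.resize(c["frame"][200:330,190:350,::-1],None,fx=4.5,fy=4.5,interpolation=2))
```

```text
(no output)
```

View pics/s2.png

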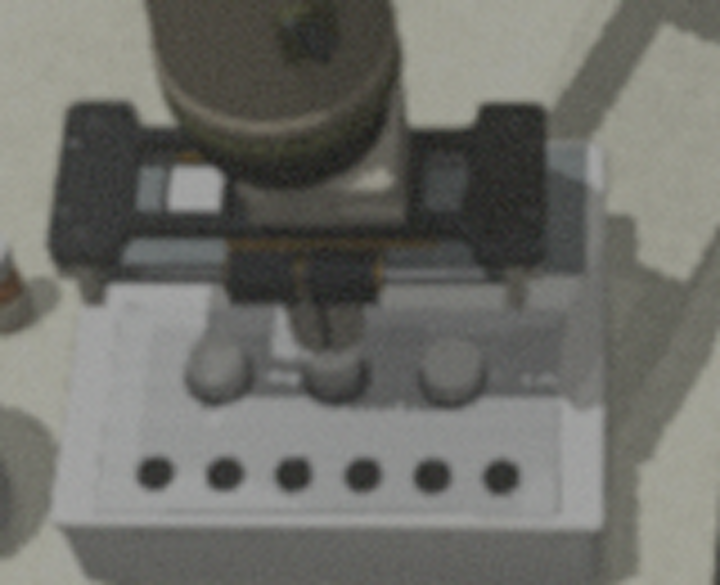

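The fingers are on the middle cap at (333,365), now about level with its neighbours. I'll press a little further until the stop shows in the force.

Call:
{"op": "apply_moves", "data": {"delta_pos": [[0,0,0.1],[0,0,0.1],[0,0,0]], "twist": [0,0,0]}}

```text
t: 4.95
tool_pos: [0.5865, -0.0062, 0.1299]
orientation: [-3.091, -0.561, 0.0]
force: [-0.7, 0.2, 0.8]
opening: 0.0003
gripper_force: 0.0
```

```bash
python3 g.py
```

```text
t 4.95 tip [ 0.5865 -0.0062  0.1049] F [-0.68  0.2   0.84] open 0.0003 yaw 0.3588 toolz [-0.  0. -1.]
tube [-0.02 -0.02 -1.86]
rock [-1.101e+01  1.000e-02 -4.100e-01]
round [-9.03 -7.   -0.11]
```

Call:
{"op": "apply_moves", "data": {"delta_pos": [[0,0,0.1],[0,0,0.1],[0,0,0]], "twist": [0,0,0]}}

```text
t: 5.32
tool_pos: [0.5864, -0.0061, 0.1278]
orientation: [-3.091, -0.561, 0.0]
force: [0.8, -0.3, 0.4]
opening: 0.0003
gripper_force: 0.0
```

```bash
python3 g.py;python3 - <<'E'
from plant import robot
import cv2,numpy as np
c=robot.read_camera("scene");cv2.imwrite("pics/s3.png",cv2.resize(c["frame"][255:305,220:310,::-1],None,fx=8,fy=8,interpolation=2))
E
```

```text
t 5.325 tip [ 0.5864 -0.0061  0.1028] F [ 0.77 -0.3   0.39] open 0.0003 yaw 0.3588 toolz [-0.  0. -1.]
tube [-0.02 -0.01 -2.07]
rock [-1.101e+01  1.000e-02 -6.100e-01]
round [-9.03 -7.   -0.31]
```

View pics/s3.png

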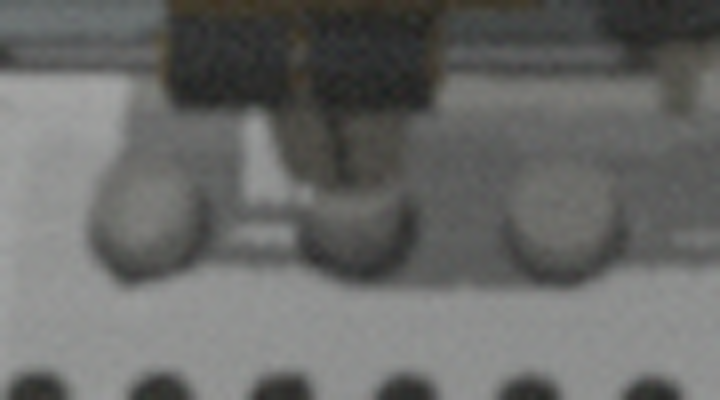

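The fingers end at crop (355,187) on the cap, whose body reaches the same row (about 280) as its neighbours. I'll check this against projections.

Run:
```python
from h import *
S=load("scene0")
f=lambda X:((proj(S,X)-[220,255])*8).round(0)
x=np.array([np.cos(.36),np.sin(.36)])*.0075
c=np.array([.5862,-.0061])
for z in (.103,.108,.112,.12): print(z,"tip centre",f([*c,z]),"tip +x edge",f([*(c+x),z]),"cap +x edge",f([*(c+x*13/7.5),z]))
y=np.array([-np.sin(.36),np.cos(.36)])*.052
for k in(1,-1):print("nb",f([*(c+k*y),.108]),f([*(c+k*y+x*13/7.5),.108]),f([*(c+k*y+x*13/7.5),.094]))
import cv2
g=cv2.imread("pics/s3.png").mean(2)
for u in (150,355,565): print(u,cv2.resize(g[:,u-8:u+8].mean(1)[None],(50,1),interpolation=3).round(0)[0,17:40])
```

```text
0.103 tip centre [353. 203.] tip +x edge [352. 230.] cap +x edge [350. 250.]
0.108 tip centre [352. 194.] tip +x edge [350. 221.] cap +x edge [348. 241.]
0.112 tip centre [350. 186.] tip +x edge [348. 213.] cap +x edge [347. 233.]
0.12 tip centre [347. 171.] tip +x edge [346. 198.] cap +x edge [344. 218.]
nb [562. 194.] [560. 241.] [563. 267.]
nb [141. 193.] [136. 240.] [144. 266.]
150 [106. 106. 106. 107. 109. 115. 121. 122. 121. 120. 120. 121. 114. 101.
  89.  84.  74.  79. 117. 141. 150. 150. 148.]
355 [ 67.  67.  69.  68.  63.  63.  74.  91. 103. 105.  95.  87.  81.  78.
  72.  67.  59.  66.  95. 127. 142. 146. 144.]
565 [100.  99.  97. 102. 106. 108. 105. 107. 106. 108. 110. 107. 106. 104.
  94.  86.  75.  67.  79. 118. 139. 144. 143.]
```

Run:
```python
from plant import robot
import cv2,numpy as np
print(robot.tips_ahead)
c=robot.read_camera("wrist");np.savez("pics/w.npz",**c);cv2.imwrite("pics/w1.png",c["frame"][:,:,::-1])
print(c["vertical_fov"],c["R"],c["t"])
```

```text
0.025
65.70646984690485 [[ 3.50885916e-01 -9.36418214e-01 -4.23831872e-05]
 [-8.97456046e-01 -3.36299295e-01  2.85439014e-01]
 [-2.67304545e-01 -1.00118493e-01 -9.58396874e-01]] [-0.21212116  0.51588218  0.46118117]
```

View pics/w1.png

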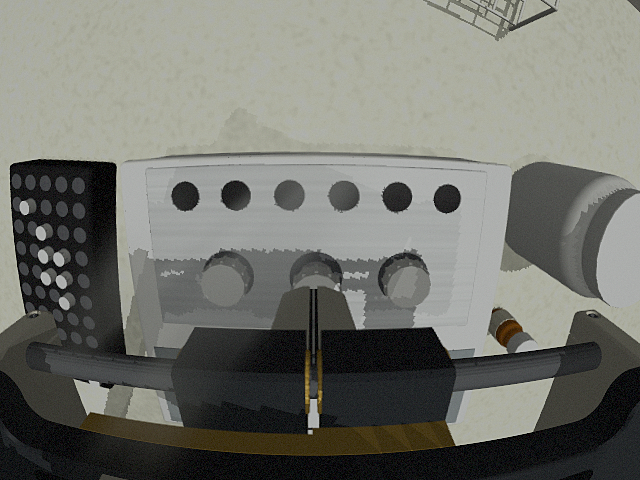

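Run:
```python
import numpy as np,cv2
c=dict(np.load("pics/w.npz"));f=240/np.tan(np.radians(c["vertical_fov"]/2))
def pw(X):
    p=c["R"]@np.array(X)+c["t"];r=np.hypot(p[0],p[1]);k=f*np.arctan2(r,p[2])/r
    return (p[:2]*k+[c["cx"],c["cy"]]).round(0)
ex=np.array([np.cos(.36),np.sin(.36)]);ey=np.array([-ex[1],ex[0]]);o=np.array([.5862,-.0061])
for n in(1,0,-1):
  for z in(.098,.103,.108,.113,.118,.123):
    q=o+n*.052*ey
    print(n,z,"ctr",pw([*q,z]),"far edge",pw([*(q+.013*ex),z]),"side edges",pw([*(q+.013*ey),z]),pw([*(q-.013*ey),z]))
g=c["frame"].mean(2)
for u in(222,316,408):print(u,g[240:300:2,u-4:u+5].mean(1).round(0))
a=c["frame"][235:345,200:430,::-1]
cv2.imwrite("pics/w1c.png",np.clip(cv2.resize(a,None,fx=3.4,fy=3.4,interpolation=2).astype(float)*1.5,0,255).astype(np.uint8))
```

```text
1 0.098 ctr [222. 278.] far edge [221. 257.] side edges [201. 278.] [244. 279.]
1 0.103 ctr [220. 282.] far edge [219. 260.] side edges [199. 281.] [243. 282.]
1 0.108 ctr [218. 285.] far edge [216. 263.] side edges [196. 285.] [241. 285.]
1 0.113 ctr [216. 289.] far edge [214. 266.] side edges [194. 288.] [239. 289.]
1 0.118 ctr [214. 292.] far edge [212. 269.] side edges [191. 292.] [238. 293.]
1 0.123 ctr [212. 296.] far edge [209. 273.] side edges [188. 295.] [236. 297.]
0 0.098 ctr [312. 279.] far edge [312. 257.] side edges [289. 279.] [335. 279.]
0 0.103 ctr [312. 282.] far edge [312. 260.] side edges [289. 282.] [335. 282.]
0 0.108 ctr [312. 286.] far edge [312. 263.] side edges [288. 286.] [336. 286.]
0 0.113 ctr [312. 289.] far edge [312. 267.] side edges [287. 289.] [336. 289.]
0 0.118 ctr [312. 293.] far edge [312. 270.] side edges [287. 293.] [337. 293.]
0 0.123 ctr [312. 297.] far edge [312. 273.] side edges [286. 297.] [337. 297.]
-1 0.098 ctr [401. 278.] far edge [403. 257.] side edges [380. 279.] [423. 278.]
-1 0.103 ctr [403. 281.] far edge [405. 260.] side edges [381. 282.] [425. 281.]
-1 0.108 ctr [405. 285.] far edge [407. 263.] side edges [383. 285.] [427. 284.]
-1 0.113 ctr [407. 288.] far edge [409. 266.] side edges [384. 289.] [430. 288.]
-1 0.118 ctr [410. 292.] far edge [412. 269.] side edges [386. 293.] [433. 291.]
-1 0.123 ctr [412. 296.] far edge [414. 273.] side edges [388. 297.] [435. 295.]
222 [159. 158. 159. 160. 148. 114.  55.  52.  61.  83.  82.  92.  95. 123.
 120. 121. 120. 121. 120. 120. 120. 119. 119. 118. 119. 118. 117. 118.
 118. 116.]
316 [159. 161. 162. 160. 161. 135.  72.  65.  60.  57.  55.  75.  75.  80.
  81.  82.  94.  87. 122. 120. 118. 119. 121. 104. 100.  51.  50.  50.
  52.  50.]
408 [170. 171. 172. 170. 168. 130.  95.  38.  42.  54.  77.  83.  90. 102.
 137. 134. 135. 133. 133. 133. 133. 133. 134. 133. 132. 134. 133. 135.
 132. 118.]
```

View pics/w1c.png

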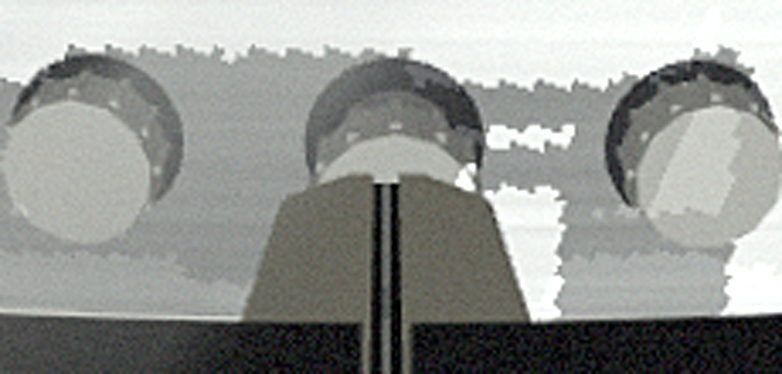

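The wrist crop shows the middle cap's far edge at row 275, against 266 for its neighbours, so it is still about 12 mm proud. The closed tips have only just reached it: the fingers stand shorter than assumed. I'll keep descending while watching the force.

Call:
{"op": "apply_moves", "data": {"delta_pos": [[0,0,0.15],[0,0,0.15],[0,0,0.15]], "twist": [0,0,0]}}

```text
t: 5.8
tool_pos: [0.5865, -0.0062, 0.1234]
orientation: [-3.091, -0.561, 0.0]
force: [-1.0, 0.2, 0.2]
opening: 0.0003
gripper_force: 0.0
```

Call:
{"op": "apply_moves", "data": {"delta_pos": [[0,0,0.15],[0,0,0.15]], "twist": [0,0]}}

```text
t: 6.05
tool_pos: [0.5865, -0.0062, 0.1206]
orientation: [3.091, 0.561, 0.0]
force: [-0.5, 1.1, 2.5]
opening: 0.0005
gripper_force: 1.1
```

```bash
python3 g.py
python3 - <<'E'
from plant import robot
g=robot.read_camera("wrist")["frame"].mean(2)
for u in(222,316,408):print(u,g[250:306:2,u-4:u+5].mean(1).round(0))
E
```

```text
t 6.05 tip [ 0.5865 -0.0062  0.0956] F [-0.53  1.14  2.48] open 0.0005 yaw 0.3588 toolz [ 0. -0. -1.]
tube [-0.03 -0.02 -2.79]
rock [-1.102e+01  1.000e-02 -1.340e+00]
round [-9.04 -7.01 -1.04]
222 [160. 134.  93.  47.  53.  63.  83.  85.  91.  85. 106. 122. 120. 120.
 119. 118. 119. 118. 119. 116. 118. 117. 116. 116. 115. 116. 115. 114.]
316 [159. 129. 103.  63.  56.  52.  53.  51.  67.  72.  75.  78.  78.  89.
  79. 116. 118. 119. 104. 100.  50.  53.  50.  49.  50.  49.  49.  49.]
408 [170. 163. 131. 121.  45.  43.  58.  78.  77.  82.  77. 108. 124. 125.
 126. 128. 130. 133. 133. 132. 133. 132. 132. 132. 132. 133. 131. 121.]
```

Contact now: 2.5 N at TCP z about 0.121. I'll press on down to the stop.

Call:
{"op": "apply_moves", "data": {"delta_pos": [[0,0,0.2],[0,0,0.2],[0,0,0.2],[0,0,0.2],[0,0,0.2]], "twist": [0,0,0,0,0]}}

```text
t: 6.72
tool_pos: [0.5866, -0.0062, 0.1104]
orientation: [3.091, 0.561, 0.0]
force: [-0.4, 0.8, 3.0]
opening: 0.0004
gripper_force: 1.2
```

Call:
{"op": "apply_moves", "data": {"delta_pos": [[0,0,0.15],[0,0,0.1]], "twist": [0,0]}}

```text
t: 6.98
tool_pos: [0.5867, -0.0062, 0.1082]
orientation: [3.091, 0.561, 0.0]
force: [-2.7, 0.2, 7.3]
opening: 0.0001
gripper_force: 3.7
```

Call:
{"op": "apply_moves", "data": {"delta_pos": [[0,0,0.1],[0,0,0.1]], "twist": [0,0]}}

```text
t: 7.22
tool_pos: [0.5869, -0.0062, 0.108]
orientation: [3.091, 0.561, 0.001]
force: [-9.1, 0.6, 20.1]
opening: 0.0007
gripper_force: 10.1
```

The stop is reached at TCP z 0.108, exactly the home height, with 20 N. So the closed tips are level with the TCP. Now I lift and go to the rocker.

Call:
{"op": "apply_moves", "data": {"delta_pos": [[0,0,-1.0],[0,0,-2.5],[-3.0,0,0],[-4.0,0,0],[-4.0,0,0],[0,0,0],[0,0,0]], "twist": [0,0,0,0,0,0,0]}}

```text
t: 8.1
tool_pos: [0.4842, -0.0448, 0.1415]
orientation: [3.091, 0.56, 0.002]
force: [0.6, -0.4, 0.7]
opening: 0.0006
gripper_force: 0.0
```

```bash
sed -i 's/\*.025$/*0.0/' g.py; python3 g.py
python3 - <<'E'
from plant import robot
import cv2,numpy as np
c=robot.read_camera("wrist");f=240/np.tan(np.radians(c["vertical_fov"]/2))
def pw(X):
    p=c["R"]@np.array(X)+c["t"];r=np.hypot(p[0],p[1]);k=f*np.arctan2(r,p[2])/r
    return (p[:2]*k+[c["cx"],c["cy"]]).round(0)
print(pw([.485,-.044,.109]),pw([.5019,-.0378,.105]))
cv2.imwrite("pics/w2.png",np.clip(c["frame"][:,:,::-1]*1.3,0,255).astype(np.uint8))
E
```

```text
t 8.1 tip [ 0.4842 -0.0448  0.1415] F [ 0.64 -0.42  0.69] open 0.0006 yaw 0.3584 toolz [ 0.001 -0.    -1.   ]
tube [10.9  -0.05  1.81]
rock [-0.09 -0.02  3.25]
round [ 1.89 -7.03  3.55]
[311. 275.] [311. 243.]
```

View pics/w2.png

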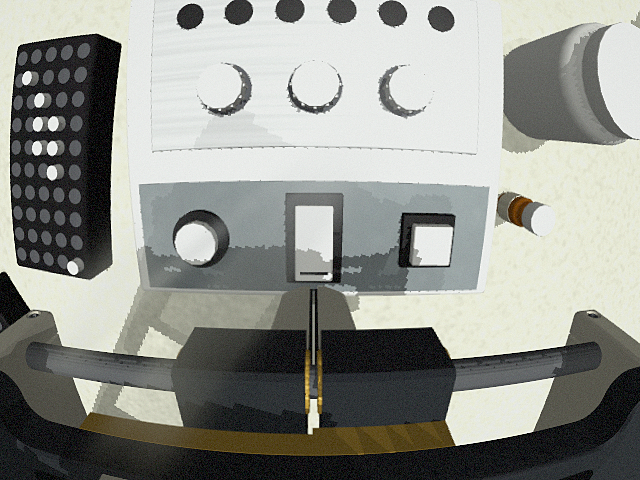

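The caps at (222,88), (316,87) and (405,90) are now level. The rocker's raised end is at (315,275), where it was predicted. I descend onto it.

Call:
{"op": "apply_moves", "data": {"delta_pos": [[0,0,1.0],[0,0,1.0],[0,0,0.7],[0,0,0.2],[0,0,0.2],[0,0,0.2],[0,0,0.2]], "twist": [0,0,0,0,0,0,0]}}

```text
t: 9.02
tool_pos: [0.4836, -0.045, 0.1064]
orientation: [3.091, 0.56, 0.0]
force: [-3.1, -1.9, 3.4]
opening: 0.0007
gripper_force: 1.8
```

Call:
{"op": "apply_moves", "data": {"delta_pos": [[0,0,0.15],[0,0,0.15]], "twist": [0,0]}}

```text
t: 9.28
tool_pos: [0.4834, -0.0451, 0.1033]
orientation: [3.091, 0.56, -0.001]
force: [-4.9, -1.6, 6.9]
opening: 0.0004
gripper_force: 3.4
```

```bash
python3 g.py
```

```text
t 9.275 tip [ 0.4834 -0.0451  0.1033] F [-4.92 -1.59  6.88] open 0.0004 yaw 0.3587 toolz [-0. -0. -1.]
tube [10.99 -0.04 -2.02]
rock [ 0.01 -0.02 -0.57]
round [ 1.98 -7.03 -0.27]
```

Call:
{"op": "apply_moves", "data": {"delta_pos": [[0,0,0.1],[0,0,0.1]], "twist": [0,0]}}

```text
t: 9.52
tool_pos: [0.4834, -0.0452, 0.102]
orientation: [3.091, 0.56, -0.001]
force: [-10.0, -1.2, 16.8]
opening: 0.0003
gripper_force: 9.2
```

Call:
{"op": "apply_moves", "data": {"delta_pos": [[0,0,0.05],[0,0,0.0]], "twist": [0,0]}}

```text
t: 9.78
tool_pos: [0.4834, -0.0451, 0.1019]
orientation: [3.091, 0.561, -0.001]
force: [-10.2, -1.4, 16.3]
opening: 0.0003
gripper_force: 8.9
```

Firm stop at 0.102 with about 17 N. I lift and move above the round key.

Call:
{"op": "apply_moves", "data": {"delta_pos": [[0,0,-1.0],[0,0,-2.3],[1.0,-3.5,0],[1.0,-3.5,0],[0,0,0],[0,0,0]], "twist": [0,0,0,0,0,0]}}

```text
t: 10.52
tool_pos: [0.4779, 0.0276, 0.1336]
orientation: [3.091, 0.562, 0.001]
force: [0.7, -0.1, 0.4]
opening: 0.0005
gripper_force: 0.0
```

```bash
python3 g.py
python3 - <<'E'
from plant import robot
import cv2,numpy as np
c=robot.read_camera("wrist")
cv2.imwrite("pics/w3.png",np.clip(c["frame"][:,:,::-1]*1.3,0,255).astype(np.uint8))
E
```

```text
t 10.525 tip [0.4779 0.0276 0.1336] F [ 0.68 -0.11  0.36] open 0.0005 yaw 0.3596 toolz [ 0. -0. -1.]
tube [8.95 6.96 1.02]
rock [-2.04  6.98  2.46]
round [-0.05 -0.03  2.76]
```

View pics/w3.png

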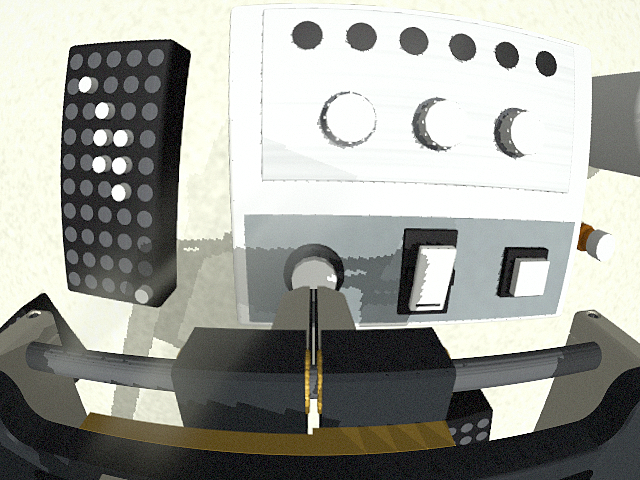

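The rocker at (430,275) has its far end raised, so it has tipped. The fingers are over the round key at (315,268). Now I press it; no more pictures.

Call:
{"op": "apply_moves", "data": {"delta_pos": [[0,0,1.0],[0,0,1.0],[0,0,0.6],[0,0,0.2],[0,0,0.2],[0,0,0.2],[0,0,0]], "twist": [0,0,0,0,0,0,0]}}

```text
t: 11.45
tool_pos: [0.4778, 0.0277, 0.1017]
orientation: [3.091, 0.561, 0.0]
force: [-2.6, 0.1, 4.1]
opening: 0.0001
gripper_force: 1.8
```

Call:
{"op": "apply_moves", "data": {"delta_pos": [[0,0,0.1],[0,0,0]], "twist": [0,0]}}

```text
t: 11.7
tool_pos: [0.4779, 0.0278, 0.1011]
orientation: [3.091, 0.561, 0.001]
force: [-4.5, -1.1, 7.2]
opening: 0.0005
gripper_force: 3.6
```

Call:
{"op": "apply_moves", "data": {"delta_pos": [[0,0,0.1],[0,0,0]], "twist": [0,0]}}

```text
t: 11.95
tool_pos: [0.478, 0.0278, 0.101]
orientation: [3.091, 0.561, 0.001]
force: [-8.5, -1.2, 15.1]
opening: 0.0005
gripper_force: 7.5
```

Call:
{"op": "apply_moves", "data": {"delta_pos": [[0,0,-0.5],[0,0,-1.0],[0,0,-3.0],[0,0,-4.0],[0,0,0],[0,0,0],[0,0,0],[0,0,0]], "twist": [0,0,0,0,0,0,0,0]}}

```text
t: 12.95
tool_pos: [0.477, 0.0278, 0.1834]
orientation: [-3.091, -0.56, 0.003]
force: [-0.2, -0.2, 0.2]
opening: 0.0003
gripper_force: 0.0
```

The key bottomed out at 0.101 with 15 N, then I released it. All three stops were felt, so I'm handing in.

```bash
python3 -c "
from plant import robot
print(robot.close_job())"
```

```text
the job is handed in; nothing more can be done
None
```

The job is handed in, but no verdict came back: the middle tube, the rocker and the round key were each pressed to a firm stop in that order, and the fingers finished clear at about 13 s; I viewed 11 pictures, one over the limit of 10.

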